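# Gather the laptop's parts into the repair caddy

### The arm

A 6-joint arm with a two-finger parallel gripper is mounted at the origin on the work surface. World frame = base frame: x ahead of the robot, y to its left, z up, the work surface at z = 0. Lengths are in m, angles in rad, forces in N, time in s.
With the tool pointing down it reaches from about 0.225 to 0.725 m from the base axis. Payload 3.1 kg.
Tool frame: the origin (TCP) lies on the centre line of the jaws, within the pads' length; the fingertips stand 11 mm ahead of it and the grasp point (between the pads) lies 8 mm behind it; z points along the fingers, y is the line along which they close (so a half turn about z gives the same grasp; the last joint's range is limited). The gripper opens to 85 mm and grips with 20 to 120 N. Pads are 22 mm wide; open, the fingers measure 114 mm over their backs; the gripper's body (76 mm by 85 mm) begins 54 mm behind the grasp point. The pads swing forward as they close: fully open they stand 13 mm farther back than shut.
Start: joints at [1.024, 0.048, 0.099, 1.622, 0, 1.443], TCP at [0.214, 0.48, 0.242] pointing down, gripper open.
Joint ranges: [-2.91, 2.91], [-0.99, 1.94], [-1.21, 1.42], [-2.12, 2.29], [-1.49, 1.47], [-3.14, 3.14]. Speed limits (rad/s): [2.79, 2.79, 3.14, 3.14, 3.14, 3.14].

### API

Orientations are given as a unit quaternion [w, x, y, z].
In Python, from rig import arm gives the robot as it stands.
- The arm moves only by the shell command python3 -m handwheel 'ROWS' [FORCE]. ROWS is JSON, a list of rows, each an object with "dr": the turn, a rotation vector about the tool's x, y, z in units of 5 degrees (1.0 is 5 degrees), a list of three; "dp": the shift along the tool's x, y, z in units of 30 mm (1.0 is 30 mm), a list of three; "fingers": the opening in per cent of the stroke, from 0 (shut) to 100 (fully open). In form: [{"dr": [ax, ay, az], "dp": [x, y, z], "fingers": fingers}, ...]. A call has 1 to 20 rows; each row shifts and turns the commanded pose from where the row before left it, along the tool's axes as they then stand; what a row does not reach is not made up. A row lasts 1/8 s, in which the tool goes at most 62.5 mm and 10.7 degrees, less where a joint would pass 70% of its speed; a pose out of reach is approached as far as the arm can. A call is refused whole if a number of a shift passes 1 or a number of a turn 1, either way. A call with a gripper value outside its range is refused whole. The fingers move at their own pace and stop on an object; FORCE is the grip in N (left out, the last holds). Time passes only in rows, so rows that do not move let the fingers close. It gives the time, the measured TCP pose, the force, the opening and the grip force at its end, in the units of the state.
- arm.read_state(): the state, without advancing time (a new reading comes with each control period).
- arm.capture(name): name is "scene" or "side" or "wrist"; returns (picture, depth): 384x512x3 uint8, red, green, blue; 384x512 float32, m along the optical axis (not along the pixel's ray), 0 where there is no reading.
- arm.calibration(name): a dict with "K" (3x3 intrinsics, pixels), "dist" ([k1, k2, p1, p2, k3] as OpenCV has them; the pictures are not rectified), "camera_from_world" (4x4, takes a point from world to camera coordinates). Camera axes: x right, y down, z forward; pixel columns grow to the right and rows downward; lengths in m; the calibration is good to about 2 mm. A picture is of the moment at which its call begins: read the wrist's pose just before it. calibration takes no time and is no camera call; for the wrist camera it gives the pose at the moment of the call.
- arm.job_done(): hands the job in; it is judged then, once.
The state is a dict: "clock": time; "joint_positions": joint angles; "qd": joint speeds; "effort": joint torques, N m; "position": TCP position; "ee_rot": TCP orientation; "contact_force": force on the tool from outside, world axes, zero at the start; "torque": the same for the moment, N m; "gripper_width": finger opening in m; "grip_force": force on a finger pad.
Only numpy, scipy, OpenCV 4.12 (cv2) and the standard library are available. Lean on these libraries where they do the work, as an engineer would, in place of code of your own. Each camera call takes 0.05 s, during which the arm holds its last target. There are 200 camera calls.

### The job

Gather the four parts taken out of the laptop into the parts caddy, each laid flat, right side up, in the middle of its own dish: the black fan in the blue dish, the copper heat sink in the red one, the green drive in the yellow one and the grey speaker in the white one. Set them down, do not drop them, and leave the white fan and the blue drive, which belong to another machine, where they lie.

Things in the scene. Friction and masses are not known exactly. Their poses are not given: they have to be found in the camera images.
- fan_black: Black cooling fan of the laptop: box 60 (x) x 56 (y) x 16 mm high, with a round dark-grey rotor and copper hub on top; about 60 g. Origin at the centre of the underside, z up. 
- heat_sink: Copper heat sink: finned block 46 (x, along the fins) x 40 (y) x 18 mm high; about 90 g. Origin at the centre of the underside, z up. 
- drive_green: Green solid-state drive: stick 64 (x) x 24 (y) mm; the board is 4 mm high at the two ends, its finned cooler (48 mm long, full 24 mm wide, in the middle) 14 mm high; about 30 g. Origin at the centre of the underside, z up. 
- speaker: Grey speaker box: 52 (x) x 28 (y) x 16 mm high with two black round cones on top; about 40 g. Origin at the centre of the underside, z up. 
- dish_blue: Blue dish of the parts caddy: open rectangle 104 (x) x 94 (y) mm, floor 3 mm thick, rim 3 mm wide whose top stands 4 mm above the floor (7 mm above the origin); inside 98 x 88 mm. Origin at the centre of its underside, 4 mm above the table, so its floor lies 7 mm above the table; z up. Fixed. The four dishes sit two by two, edge to edge (centres 108 mm apart along x, 98 mm along y), on a black base plate 226 x 206 x 4 mm; which colour is at which corner changes.
- dish_red: Red dish of the parts caddy: open rectangle 104 (x) x 94 (y) mm, floor 3 mm thick, rim 3 mm wide whose top stands 4 mm above the floor (7 mm above the origin); inside 98 x 88 mm. Origin at the centre of its underside, 4 mm above the table, so its floor lies 7 mm above the table; z up. Fixed. The four dishes sit two by two, edge to edge (centres 108 mm apart along x, 98 mm along y), on a black base plate 226 x 206 x 4 mm; which colour is at which corner changes.
- dish_yellow: Yellow dish of the parts caddy: open rectangle 104 (x) x 94 (y) mm, floor 3 mm thick, rim 3 mm wide whose top stands 4 mm above the floor (7 mm above the origin); inside 98 x 88 mm. Origin at the centre of its underside, 4 mm above the table, so its floor lies 7 mm above the table; z up. Fixed. The four dishes sit two by two, edge to edge (centres 108 mm apart along x, 98 mm along y), on a black base plate 226 x 206 x 4 mm; which colour is at which corner changes.
- dish_white: White dish of the parts caddy: open rectangle 104 (x) x 94 (y) mm, floor 3 mm thick, rim 3 mm wide whose top stands 4 mm above the floor (7 mm above the origin); inside 98 x 88 mm. Origin at the centre of its underside, 4 mm above the table, so its floor lies 7 mm above the table; z up. Fixed. The four dishes sit two by two, edge to edge (centres 108 mm apart along x, 98 mm along y), on a black base plate 226 x 206 x 4 mm; which colour is at which corner changes.
- fan_white: White fan, same shape and size as the black one; does not belong to this laptop, stays where it is. Loose. Origin at the centre of the underside, z up. 
- drive_blue: Blue solid-state drive, same shape and size as the green one; does not belong to this laptop, stays where it is. Loose. Origin at the centre of the underside, z up. 

How it is judged:
At the end, for the whole second after the job is handed in: Each part lies flat and right side up (within 0.05 rad) on the floor of its own dish, its centre within 15 mm of the dish's centre, at rest and released; the white fan and the blue drive are within 20 mm of where they were (horizontal distance between fan_black and dish_blue below 0.015 m and z of fan_black in the frame of dish_blue between 0 and 0.006 m and angle between each of fan_black, heat_sink, drive_green, speaker's own z axis and vertical below 0.05 rad and linear speed of each of fan_black, heat_sink, drive_green, speaker below 0.02 m/s and horizontal distance between heat_sink and dish_red below 0.015 m and z of heat_sink in the frame of dish_red between 0 and 0.006 m and horizontal distance between drive_green and dish_yellow below 0.015 m and z of drive_green in the frame of dish_yellow between 0 and 0.006 m and horizontal distance between speaker and dish_white below 0.015 m and z of speaker in the frame of dish_white between 0 and 0.006 m and distance of each of fan_white, drive_blue from where it was at the start of the episode below 0.02 m); the robot touches nothing.
It fails at once if a look-alike (white fan, blue drive) was moved more than 20 mm (distance of any of fan_white, drive_blue from where it was at the start of the episode above 0.02 m).
It fails at once if a laptop part was dropped (it fell free from a height, faster than 0.5 m/s) ((contact force between anything else and fan_black below 0.05 N and height (world z) of fan_black above 0.03 m and linear speed of fan_black above 0.5 m/s) or (contact force between anything else and heat_sink below 0.05 N and height (world z) of heat_sink above 0.03 m and linear speed of heat_sink above 0.5 m/s) or (contact force between anything else and drive_green below 0.05 N and height (world z) of drive_green above 0.03 m and linear speed of drive_green above 0.5 m/s) or (contact force between anything else and speaker below 0.05 N and height (world z) of speaker above 0.03 m and linear speed of speaker above 0.5 m/s)).
It also fails if it takes over 99 s, if anything falls off the work surface, if the arm or the gripper's body presses on something with over 40 N, if the wrist force passes 120 N, or if a joint passes its speed limit or range.

## Working session

There is one attempt and no reset: what is moved stays moved. The work goes in short steps, Python scripts to look and compute and a shell command to move; the robot and the scene stay as the last step left them, time stands still between calls to the robot, and variables do not carry over. Pictures are saved under pics/ and viewed, at most 14 in all, crops included, and the job is handed in when it is done.

```bash
mkdir -p pics; ls; python3 - <<'E'
from rig import arm
import cv2,numpy as np
s=arm.read_state();print(s)
for n in("scene","side"):
    p,d=arm.capture(n);cv2.imwrite(f"pics/{n}0.png",cv2.resize(p[:,:,::-1],(800,600),interpolation=cv2.INTER_CUBIC));np.savez(f"{n}0.npz",p=p,d=d)
    c=arm.calibration(n);print(c)
E
```

```text
pics
{'clock': 0.0, 'joint_positions': array([ 1.02420082e+00,  4.87209828e-02,  9.75609038e-02,  1.62200917e+00,
       -2.02002248e-05,  1.44299700e+00]), 'qd': array([ 0.00088393, -0.00031921,  0.00244684, -0.00077696, -0.0008976 ,
        0.00045389]), 'effort': array([ 9.73114402e-04, -3.38783205e+01,  3.20014751e+01,  2.03846191e-02,
       -2.27146493e-04,  1.36479346e-05]), 'position': array([0.2131981 , 0.47910256, 0.24111411]), 'ee_rot': array([-3.83001794e-04,  2.07871016e-01,  9.78155526e-01, -1.12298783e-03]), 'contact_force': array([0.66422326, 0.43622636, 0.68531901]), 'torque': array([ 0.01522273, -0.00677418,  0.03821331]), 'grip_force': 0.0, 'gripper_width': 0.08551279343342434}
{'K': array([[487.93507146,   0.        , 256.24150176],
       [  0.        , 487.93507146, 193.02435695],
       [  0.        ,   0.        ,   1.        ]]), 'dist': array([-0.19177487,  0.        ,  0.        ,  0.        ,  0.        ]), 'camera_from_world': array([[ 0.41306574,  0.91053933,  0.01717047, -0.1262586 ],
       [ 0.7487321 , -0.32880809, -0.57557405, -0.37674074],
       [-0.51843702,  0.250606  , -0.81756938,  1.35318507],
       [ 0.        ,  0.        ,  0.        ,  1.        ]])}
{'K': array([[379.80304388,   0.        , 255.30556253],
       [  0.        , 379.80304388, 189.3405772 ],
       [  0.        ,   0.        ,   1.        ]]), 'dist': array([-0.11012959,  0.        ,  0.        ,  0.        ,  0.        ]), 'camera_from_world': array([[-0.9680237 , -0.25082748,  0.00396171,  0.47934831],
       [-0.16763637,  0.63505246, -0.75405996,  0.15874687],
       [ 0.18662307, -0.73061204, -0.65679364,  0.70122363],
       [ 0.        ,  0.        ,  0.        ,  1.        ]])}
```

View pics/scene0.png

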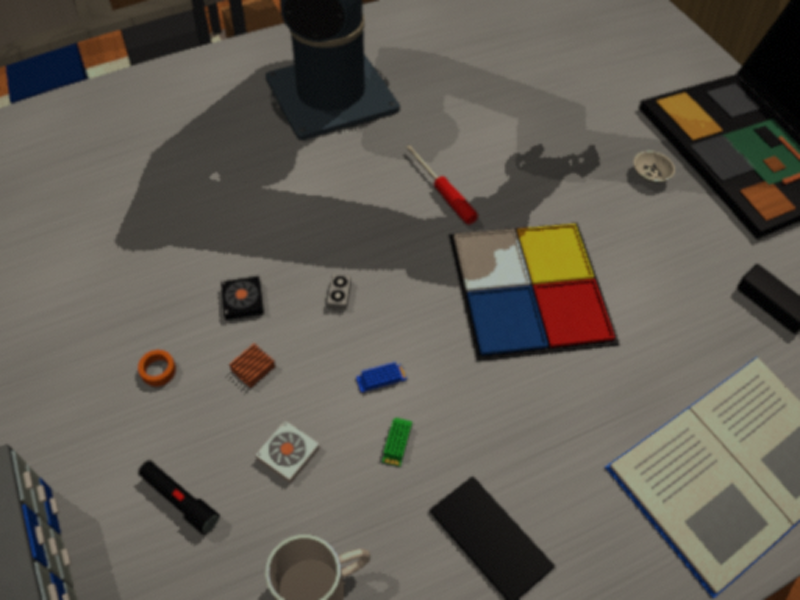

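View pics/side0.png

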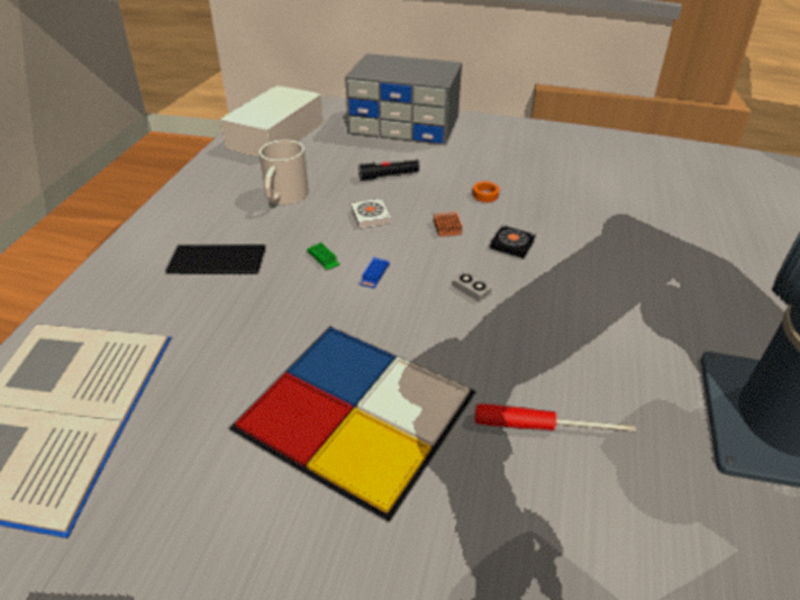

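The scene view shows the black fan at (242,297), speaker (339,292), heat sink (252,366), green drive (397,441), and the look-alikes: blue drive (381,377) and white fan (287,450). The dishes are white (490,260), yellow (556,254), blue (508,320) and red (574,313). The side view agrees. Next I measure by projecting colour and depth regions.

```bash
cat > h.py <<'E'
import numpy as np,cv2
from rig import arm
def xyz(c,d):
    """world xyz for each pixel from depth"""
    h,w=d.shape;v,u=np.mgrid[:h,:w]
    n=cv2.undistortPoints(np.stack([u,v],-1).reshape(-1,1,2).astype(np.float64),c["K"],c["dist"]).reshape(h,w,2)
    P=np.dstack([n[...,0]*d,n[...,1]*d,d]); T=np.linalg.inv(c["camera_from_world"])
    return P@T[:3,:3].T+T[:3,3]
def ray(c,uv,z):
    """world point on plane z for pixels uv"""
    n=cv2.undistortPoints(np.array(uv,np.float64).reshape(-1,1,2),c["K"],c["dist"]).reshape(-1,2)
    T=np.linalg.inv(c["camera_from_world"]);r=np.c_[n,np.ones(len(n))]@T[:3,:3].T;o=T[:3,3]
    return o+r*((z-o[2])/r[:,2])[:,None]
E
python3 - <<'E'
from h import *
seeds={"scene":dict(fb=(242,297),sp=(339,292),hs=(252,366),dg=(397,441),db=(381,377),fw=(287,450)),
"side":dict(fb=(513,240),sp=(472,286),hs=(448,224),dg=(323,256),db=(375,272),fw=(370,213))}
dish={"scene":dict(W=(490,260),Y=(556,254),B=(508,320),R=(574,313)),"side":dict(W=(415,400),Y=(370,458),B=(343,365),R=(292,420))}
for n in seeds:
    f=np.load(n+"0.npz");c=arm.calibration(n);X=xyz(c,f["d"]);z=X[...,2]
    print(n,"table z",np.median(z[240:300,200:210]),z[240:300,200:210].std())
    nl,L=cv2.connectedComponents((cv2.medianBlur(z.astype(np.float32),3)>.006).astype(np.uint8))
    for k,(u,v) in seeds[n].items():
        i,j=int(v/1.5625),int(u/1.5625);l=L[i,j];m=L==l
        zt=np.percentile(z[m],80);mt=m&(z>zt-.005);q=X[mt][:,:2]
        r=cv2.minAreaRect((q*1000).astype(np.float32))
        print(k,l,m.sum(),"ztop %.4f"%zt,"mean",q.mean(0).round(4),"rect",np.round(r[0],1),np.round(r[1],1),round(r[2],1))
    for k,(u,v) in dish[n].items():
        i,j=int(v/1.5625),int(u/1.5625);hsv=cv2.cvtColor(f["p"],cv2.COLOR_RGB2HSV).astype(int)
        if k=="W":continue
        d=np.abs(hsv-hsv[i,j]);m=((np.minimum(d[...,0],180-d[...,0])<8)&(d[...,1]<70)).astype(np.uint8)
        _,LL=cv2.connectedComponents(m);m=LL==LL[i,j];r=cv2.minAreaRect((X[m][:,:2]*1000).astype(np.float32))
        print(k,m.sum(),"z %.4f"%np.median(X[m][:,2]),"mean",X[m][:,:2].mean(0).round(4),np.round(r[0],1),np.round(r[1],1),round(r[2],1))
E
```

```text
scene table z -0.00012737117979016999 0.036498777676141646
fb 9 580 ztop 0.0169 mean [ 0.3803 -0.2829] rect [ 689.1 -327.2] [ 57.8 692.2] 81.8
sp 10 269 ztop 0.0164 mean [ 0.4266 -0.1517] rect [ 425.  -150.8] [28.2 53.3] 59.4
hs 14 430 ztop 0.0180 mean [ 0.4914 -0.3041] rect [ 491.9 -303.8] [43.4 45.1] 23.2
dg 19 299 ztop 0.0140 mean [ 0.6684 -0.1693] rect [ 668.4 -169.4] [24.4 49.2] 52.0
db 17 286 ztop 0.0146 mean [ 0.5779 -0.1519] rect [ 801.7 -234.6] [ 49.4 517.8] 69.6
fw 20 857 ztop 0.0173 mean [ 0.6302 -0.303 ] rect [ 813.5 -305.8] [ 76.4 446.1] 89.0
Y 1398 z 0.0067 mean [0.487  0.1725] [753.5 -42.2] [121.  823.5] 51.1
B 1779 z 0.0071 mean [0.5656 0.0437] [ 789.1 -107.8] [119.4 678.1] 55.8
R 1705 z 0.0071 mean [0.5916 0.1399] [807.5 -56.1] [128.4 729.9] 48.0
side table z 0.008310074582926263 0.001776134015444076
fb 9 372 ztop 0.0182 mean [ 0.3758 -0.278 ] rect [ 376.  -280.2] [59.3 59.2] 76.9
sp 14 253 ztop 0.0178 mean [ 0.4207 -0.1407] rect [378.7 177.3] [ 53.9 707.9] 7.4
hs 8 203 ztop 0.0189 mean [ 0.4847 -0.286 ] rect [415.4  99.4] [ 45.3 870.7] 10.3
dg 11 163 ztop 0.0147 mean [ 0.6604 -0.1565] rect [508.5 165.7] [ 42.3 789.1] 25.2
db 13 167 ztop 0.0149 mean [ 0.5688 -0.1396] rect [478.6 180.4] [ 38.  740.8] 15.7
fw 7 320 ztop 0.0181 mean [ 0.6239 -0.2951] rect [483.5  93.7] [ 62.9 908.2] 19.7
Y 2963 z 0.0082 mean [0.4842 0.1757] [461.9 322.8] [136.2 444.7] 9.0
B 1774 z 0.0078 mean [0.5592 0.0493] [501.1 267.9] [134.1 583.4] 15.2
R 2406 z 0.0084 mean [0.5875 0.1442] [470.8 286. ] [137.3 521.5] 39.1
```

```bash
python3 - <<'E'
from h import *
seeds={"scene":dict(fb=(242,297),sp=(339,292),hs=(252,366),dg=(397,441),db=(381,377),fw=(287,450)),
"side":dict(fb=(513,240),sp=(472,286),hs=(448,224),dg=(323,256),db=(375,272),fw=(370,213))}
dish={"scene":dict(Y=(556,254),B=(508,320),R=(574,313)),"side":dict(Y=(370,458),B=(343,365),R=(292,420))}
H=dict(fb=.016,sp=.016,hs=.018,dg=.014,db=.014,fw=.016)
off={"scene":0,"side":.0015}
for n in seeds:
    f=np.load(n+"0.npz");c=arm.calibration(n);X=xyz(c,f["d"]);z=cv2.medianBlur(X[...,2].astype(np.float32),3)-off[n]
    for k,(u,v) in seeds[n].items():
        i,j=int(v/1.5625),int(u/1.5625)
        m=(np.abs(z-H[k])<.004).astype(np.uint8);_,L=cv2.connectedComponents(m)
        m=(L==np.bincount(L[i-4:i+5,j-4:j+5][m[i-4:i+5,j-4:j+5]>0]).argmax())
        vv,uu=np.nonzero(m);q=ray(c,np.c_[uu,vv],H[k])[:,:2]*1000
        r=cv2.minAreaRect(q.astype(np.float32));w,V=np.linalg.eigh(np.cov(q.T))
        print(n,k,m.sum(),q.mean(0).round(1),np.round(r[0],1),np.round(r[1],1),"rect",round(r[2],1),"long axis deg",round(np.degrees(np.arctan2(V[1,1],V[0,1])),1))
    for k,(u,v) in dish[n].items():
        i,j=int(v/1.5625),int(u/1.5625);hsv=cv2.cvtColor(f["p"],cv2.COLOR_RGB2HSV).astype(int)
        d=np.abs(hsv-hsv[i,j]);m=((np.minimum(d[...,0],180-d[...,0])<8)&(d[...,1]<70)).astype(np.uint8)
        _,LL=cv2.connectedComponents(m);vv,uu=np.nonzero(LL==LL[i,j]);q=ray(c,np.c_[uu,vv],.008)[:,:2]*1000
        r=cv2.minAreaRect(q.astype(np.float32))
        print(n,k,q.mean(0).round(1),np.round(r[0],1),np.round(r[1],1),round(r[2],1))
E
```

```text
scene fb 537 [ 379.4 -282.5] [ 378.7 -282.5] [54.7 60.3] rect 77.0 long axis deg 166.7
scene sp 237 [ 426.8 -151.5] [ 426.9 -151.5] [27.9 53.3] rect 60.1 long axis deg 150.0
scene hs 343 [ 491.3 -303.5] [ 491.4 -303.6] [41.2 45. ] rect 23.4 long axis deg 107.0
scene dg 222 [ 667.9 -168.8] [ 668.4 -169.2] [24.4 46.6] rect 51.7 long axis deg 143.3
scene db 246 [ 574.1 -150.7] [ 574.5 -150.2] [48.5 26.4] rect 83.8 long axis deg 86.8
scene fw 816 [ 629.2 -303. ] [ 628.8 -302.8] [57.9 59.7] rect 31.3 long axis deg 118.4
scene Y [486.9 172.7] [485.2 173.1] [ 97.3 105.7] 73.1
scene B [563.8  45.3] [562.5  45.9] [ 97.7 107.3] 73.6
scene R [591.5 140.2] [590.2 141. ] [ 96.8 109.1] 73.1
side fb 308 [ 375.9 -280.4] [ 376.1 -280.3] [61.1 58.8] rect 77.5 long axis deg 92.9
side sp 190 [ 421.3 -149.1] [ 421.8 -149.1] [30.9 53.6] rect 59.6 long axis deg 148.7
side hs 119 [ 487.2 -301.6] [ 487.1 -300.5] [37.6 47.4] rect 22.3 long axis deg 103.3
side dg 122 [ 665.3 -168. ] [ 665.9 -168.8] [26.4 48.7] rect 53.3 long axis deg 142.0
side db 128 [ 571.9 -148.9] [ 571.8 -149.3] [47.4 25.5] rect 80.1 long axis deg 84.3
side fw 267 [ 625.5 -300.6] [ 626.  -300.7] [55.9 65.3] rect 30.7 long axis deg 118.3
side Y [484.7 174.3] [485.2 172.4] [ 98.5 111.2] 73.2
side B [560.1  47.1] [561.1  45.7] [ 95.3 106.3] 73.6
side R [588.3 142.8] [588.2 141.1] [ 99.9 106.6] 73.1
```

```bash
cat >> h.py <<'E'
from scipy.spatial.transform import Rotation as Ro
def plan(x,y,z,yaw=None):
    """turn (tool z, units) to make, then shift in the turned tool's axes (units), from the present pose"""
    s=arm.read_state();w,a,b,c=s["ee_rot"];R=Ro.from_quat([a,b,c,w]).as_matrix()
    now=np.degrees(np.arctan2(R[1,1],R[0,1]))
    t=0 if yaw is None else -((yaw-now+90)%180-90)/5
    tilt=Ro.from_matrix(R).inv().apply(np.cross(R[:,2],[0,0,-1]))*180/np.pi/5
    R2=R@Ro.from_rotvec([0,0,np.radians(5*t)]).as_matrix()
    print("t %.2f"%s["clock"],"yaw %.1f"%now,"tilt",tilt.round(2),"turn z %.2f"%t,"shift",(R2.T@(np.array([x,y,z])-s["position"])/.03).round(2),"grip %.4f"%s["gripper_width"],s["grip_force"])
E
python3 -c "
from h import *
plan(.377,-.281,.10,77)"
```

```text
t 0.10 yaw 66.0 tilt [-0.02 -0.    0.  ] turn z -2.20 shift [-11.02 -23.45   4.75] grip 0.0853 0.0
```

```bash
python3 -m handwheel '[{"dr":[0,0,-1],"dp":[0,0,0],"fingers":100},{"dr":[0,0,-1],"dp":[0,0,0],"fingers":100},{"dr":[0,0,-0.2],"dp":[0,0,0],"fingers":100},{"dr":[0,0,0],"dp":[-0.4,-0.9,0.2],"fingers":100},{"dr":[0,0,0],"dp":[-0.46,-0.98,0.2],"fingers":100},{"dr":[0,0,0],"dp":[-0.46,-0.98,0.2],"fingers":100},{"dr":[0,0,0],"dp":[-0.46,-0.98,0.2],"fingers":100},{"dr":[0,0,0],"dp":[-0.46,-0.98,0.2],"fingers":100},{"dr":[0,0,0],"dp":[-0.46,-0.98,0.2],"fingers":100},{"dr":[0,0,0],"dp":[-0.46,-0.98,0.2],"fingers":100},{"dr":[0,0,0],"dp":[-0.46,-0.98,0.2],"fingers":100},{"dr":[0,0,0],"dp":[-0.46,-0.98,0.2],"fingers":100},{"dr":[0,0,0],"dp":[-0.46,-0.98,0.2],"fingers":100},{"dr":[0,0,0],"dp":[-0.46,-0.98,0.2],"fingers":100},{"dr":[0,0,0],"dp":[-0.46,-0.98,0.2],"fingers":100},{"dr":[0,0,0],"dp":[-0.46,-0.98,0.2],"fingers":100},{"dr":[0,0,0],"dp":[-0.46,-0.98,0.2],"fingers":100},{"dr":[0,0,0],"dp":[-0.46,-0.98,0.2],"fingers":100},{"dr":[0,0,0],"dp":[-0.46,-0.98,0.2],"fingers":100}]'
python3 -c "
from h import *
plan(.377,-.281,.10,77)"
```

```text
clock: 2.48
position: [0.3217, -0.0267, 0.146]
ee_rot: [0.0, 0.114, 0.994, 0.0]
contact_force: [-0.4, 1.0, -0.8]
gripper_width: 0.0853
grip_force: 0.0
t 2.48 yaw 76.9 tilt [ 0.  0. -0.] turn z -0.01 shift [-3.7  -7.84  1.53] grip 0.0853 0.0
```

```bash
python3 -m handwheel '[{"dr":[0,0,0],"dp":[-0.46,-0.98,0.2],"fingers":100},{"dr":[0,0,0],"dp":[-0.46,-0.98,0.2],"fingers":100},{"dr":[0,0,0],"dp":[-0.46,-0.98,0.2],"fingers":100},{"dr":[0,0,0],"dp":[-0.46,-0.98,0.2],"fingers":100},{"dr":[0,0,0],"dp":[-0.46,-0.98,0.2],"fingers":100},{"dr":[0,0,0],"dp":[-0.46,-0.98,0.2],"fingers":100},{"dr":[0,0,0],"dp":[0,0,0],"fingers":100}]'
python3 - <<'E'
from h import *
plan(.377,-.281,.10,77)
p,d=arm.capture("wrist");c=arm.calibration("wrist");np.savez("w1.npz",p=p,d=d,**{k:np.array(v) for k,v in c.items()})
cv2.imwrite("pics/w1.png",cv2.resize(p[:,:,::-1],(800,600)))
E
```

```text
clock: 3.35
position: [0.3624, -0.2175, 0.1096]
ee_rot: [-0.001, 0.115, 0.993, 0.0]
contact_force: [-0.2, 0.4, 0.2]
gripper_width: 0.0852
grip_force: 0.0
t 3.35 yaw 76.8 tilt [ 0.   -0.01  0.  ] turn z -0.04 shift [-0.95 -1.95  0.32] grip 0.0852 0.0
```

View pics/w1.png

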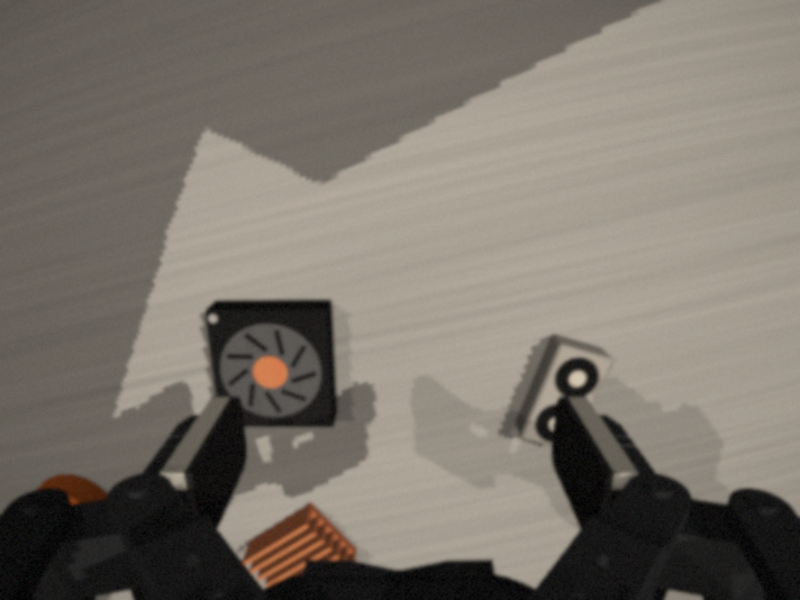

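The wrist view shows the black fan with its hub at (270,372) and top edge from (218,301) to (331,301). The speaker is at (565,395) and the heat sink at (300,545).

```bash
python3 - <<'E'
from h import *
f=dict(np.load("w1.npz"));k=1.5625
q=ray(f,np.array([(270,372),(218,301),(331,301),(336,424),(565,395)])/k,.016);print(q.round(4))
print(np.degrees(np.arctan2(*(q[2]-q[1])[1::-1])),np.linalg.norm(q[2]-q[1]))
plan(*q[0,:2],.016,77)
E
```

```text
[[ 0.3763 -0.2815  0.016 ]
 [ 0.3382 -0.294   0.016 ]
 [ 0.3496 -0.2449  0.016 ]
 [ 0.4094 -0.2589  0.016 ]
 [ 0.4194 -0.1502  0.016 ]]
76.86345928604065 0.05043189505496165
t 3.40 yaw 76.9 tilt [ 0.01 -0.02 -0.  ] turn z -0.03 shift [-0.95 -2.01  3.12] grip 0.0853 0.0
```

```bash
python3 -m handwheel '[{"dr":[0,0,0],"dp":[-0.48,-1,0.3],"fingers":100},{"dr":[0,0,0],"dp":[-0.47,-1,0.3],"fingers":100},{"dr":[0,0,0],"dp":[0,0,0.5],"fingers":100},{"dr":[0,0,0],"dp":[0,0,0.7],"fingers":100},{"dr":[0,0,0],"dp":[0,0,0.7],"fingers":100},{"dr":[0,0,0],"dp":[0,0,0.4],"fingers":100},{"dr":[0,0,0],"dp":[0,0,0.2],"fingers":100},{"dr":[0,0,0],"dp":[0,0,0],"fingers":60},{"dr":[0,0,0],"dp":[0,0,0],"fingers":40},{"dr":[0,0,0],"dp":[0,0,0],"fingers":40},{"dr":[0,0,0],"dp":[0,0,0],"fingers":40},{"dr":[0,0,0],"dp":[0,0,0],"fingers":40}]' 40
python3 -c "
from h import *
plan(.376,-.2815,.016,77)"
```

```text
clock: 4.9
position: [0.3778, -0.2818, 0.0185]
ee_rot: [0.001, 0.113, 0.994, -0.001]
contact_force: [0.5, 0.2, 5.9]
gripper_width: 0.0544
grip_force: 42.8
t 4.90 yaw 77.0 tilt [-0.01  0.02 -0.  ] turn z 0.00 shift [ 0.06 -0.    0.08] grip 0.0544 42.80635178089142
```

```bash
python3 -m handwheel '[{"dr":[0,0,0],"dp":[0,0,-0.3],"fingers":40},{"dr":[0,0,0],"dp":[0,0,-0.7],"fingers":40},{"dr":[0,0,0],"dp":[0,0,-0.7],"fingers":40},{"dr":[0,0,0],"dp":[0,0,-0.3],"fingers":40},{"dr":[0,0,0],"dp":[0,0,0],"fingers":40}]'
python3 -c "
from h import *
plan(.562,.0465,.06,77)"
```

```text
clock: 5.52
position: [0.3771, -0.2813, 0.0777]
ee_rot: [0.0, 0.113, 0.994, -0.0]
contact_force: [-0.5, -0.2, 0.1]
gripper_width: 0.0542
grip_force: 42.3
t 5.53 yaw 77.0 tilt [-0.01  0.01  0.  ] turn z 0.00 shift [-3.55 12.03  0.59] grip 0.0542 42.33374834060669
```

```bash
python3 -m handwheel '[{"dr":[0,0,0],"dp":[-0.1,0.5,0],"fingers":40},{"dr":[0,0,0],"dp":[-0.31,1,0],"fingers":40},{"dr":[0,0,0],"dp":[-0.31,1,0],"fingers":40},{"dr":[0,0,0],"dp":[-0.31,1,0],"fingers":40},{"dr":[0,0,0],"dp":[-0.31,1,0],"fingers":40},{"dr":[0,0,0],"dp":[-0.31,1,0],"fingers":40},{"dr":[0,0,0],"dp":[-0.31,1,0],"fingers":40},{"dr":[0,0,0],"dp":[-0.31,1,0],"fingers":40},{"dr":[0,0,0],"dp":[-0.31,1,0],"fingers":40},{"dr":[0,0,0],"dp":[-0.31,1,0],"fingers":40},{"dr":[0,0,0],"dp":[-0.31,1,0],"fingers":40},{"dr":[0,0,0],"dp":[-0.31,1,0],"fingers":40},{"dr":[0,0,0],"dp":[-0.04,0.5,0],"fingers":40},{"dr":[0,0,0],"dp":[0,0,0],"fingers":40},{"dr":[0,0,0],"dp":[0,0,0],"fingers":40}]'
python3 - <<'E'
from h import *
plan(.562,.0465,.0265,77)
p,d=arm.capture("scene");cv2.imwrite("pics/s2.png",cv2.resize(p[130:260,100:420,::-1],(800,325)))
E
```

```text
clock: 7.4
position: [0.5608, 0.0453, 0.0769]
ee_rot: [-0.001, 0.113, 0.994, -0.0]
contact_force: [0.7, -0.4, -0.1]
gripper_width: 0.0544
grip_force: 42.4
t 7.40 yaw 77.0 tilt [-0.01 -0.01 -0.  ] turn z -0.00 shift [-0.03  0.05  1.68] grip 0.0544 42.3632937669754
```

View pics/s2.png

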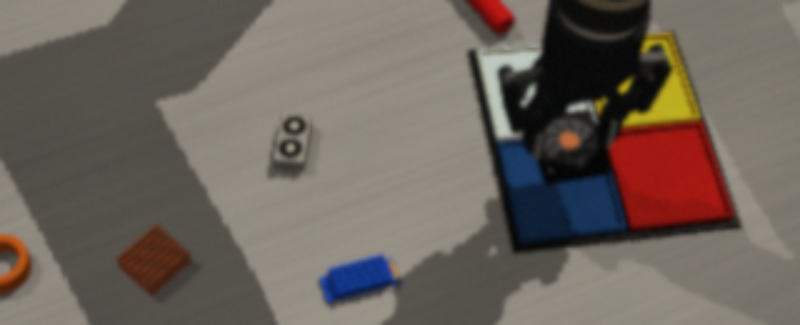

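The fan hangs level above the blue dish, with its hub at (570,140) in the crop. I lower it.

```bash
python3 -m handwheel '[{"dr":[0,0,0],"dp":[0,0,0.4],"fingers":40},{"dr":[0,0,0],"dp":[0,0,0.5],"fingers":40},{"dr":[0,0,0],"dp":[0,0,0.4],"fingers":40},{"dr":[0,0,0],"dp":[0,0,0.2],"fingers":40},{"dr":[0,0,0],"dp":[0,0,0.12],"fingers":40},{"dr":[0,0,0],"dp":[0,0,0.05],"fingers":40},{"dr":[0,0,0],"dp":[0,0,0.03],"fingers":40},{"dr":[0,0,0],"dp":[0,0,0],"fingers":40}]'
```

```text
clock: 8.45
position: [0.562, 0.0458, 0.0267]
ee_rot: [0.0, 0.113, 0.994, 0.0]
contact_force: [1.2, 0.7, -1.4]
gripper_width: 0.054
grip_force: 42.4
```

```bash
python3 -m handwheel '[{"dr":[0,0,0],"dp":[0,0,0.03],"fingers":40},{"dr":[0,0,0],"dp":[0,0,0.03],"fingers":40},{"dr":[0,0,0],"dp":[0,0,0],"fingers":40}]'
```

```text
clock: 8.82
position: [0.562, 0.0458, 0.0256]
ee_rot: [0.0, 0.113, 0.994, 0.0]
contact_force: [-2.4, 0.4, 5.5]
gripper_width: 0.0541
grip_force: 43.0
```

```bash
python3 -m handwheel '[{"dr":[0,0,0],"dp":[0,0,0],"fingers":75},{"dr":[0,0,0],"dp":[0,0,0],"fingers":85},{"dr":[0,0,0],"dp":[0,0,0],"fingers":85},{"dr":[0,0,0],"dp":[0,0,-0.4],"fingers":85},{"dr":[0,0,0],"dp":[0,0,-0.8],"fingers":85},{"dr":[0,0,0],"dp":[0,0,-0.8],"fingers":85},{"dr":[0,0,1],"dp":[0,0,-0.5],"fingers":80},{"dr":[0,0,1],"dp":[0,0,0],"fingers":80},{"dr":[0,0,1],"dp":[0,0,0],"fingers":80},{"dr":[0,0,0.4],"dp":[0,0,0],"fingers":80}]'
python3 -c "
from h import *
plan(.423,-.150,.08,60)"
```

```text
clock: 10.07
position: [0.5621, 0.0458, 0.1004]
ee_rot: [0.001, 0.259, 0.966, 0.0]
contact_force: [-0.5, -0.3, 0.6]
gripper_width: 0.0684
grip_force: 0.0
t 10.07 yaw 60.0 tilt [ 0.01  0.01 -0.  ] turn z -0.01 shift [ 0.75 -7.97  0.68] grip 0.0684 0.0
```

```bash
python3 -m handwheel '[{"dr":[0,0,0],"dp":[0.05,-0.6,0],"fingers":80},{"dr":[0,0,0],"dp":[0.1,-1,0.05],"fingers":80},{"dr":[0,0,0],"dp":[0.1,-1,0.1],"fingers":80},{"dr":[0,0,0],"dp":[0.1,-1,0.1],"fingers":80},{"dr":[0,0,0],"dp":[0.1,-1,0.1],"fingers":80},{"dr":[0,0,0],"dp":[0.1,-1,0.1],"fingers":80},{"dr":[0,0,0],"dp":[0.1,-1,0.1],"fingers":80},{"dr":[0,0,0],"dp":[0.1,-1,0.1],"fingers":80},{"dr":[0,0,0],"dp":[0,-0.4,0],"fingers":80},{"dr":[0,0,0],"dp":[0,0,0],"fingers":80},{"dr":[0,0,0],"dp":[0,0,0],"fingers":80}]'
python3 - <<'E'
from h import *
plan(.423,-.150,.018,60)
p,d=arm.capture("wrist");c=arm.calibration("wrist");np.savez("w2.npz",p=p,d=d,**{k:np.array(v) for k,v in c.items()})
cv2.imwrite("pics/w2.png",cv2.resize(p[:,:,::-1],(800,600)))
E
```

```text
clock: 11.45
position: [0.4226, -0.1505, 0.0802]
ee_rot: [0.0, 0.258, 0.966, 0.0]
contact_force: [0.2, 0.4, -0.2]
gripper_width: 0.068
grip_force: 0.0
t 11.45 yaw 60.0 tilt [ 0.01  0.01 -0.  ] turn z 0.01 shift [-0.    0.02  2.07] grip 0.0680 0.0
```

View pics/w2.png

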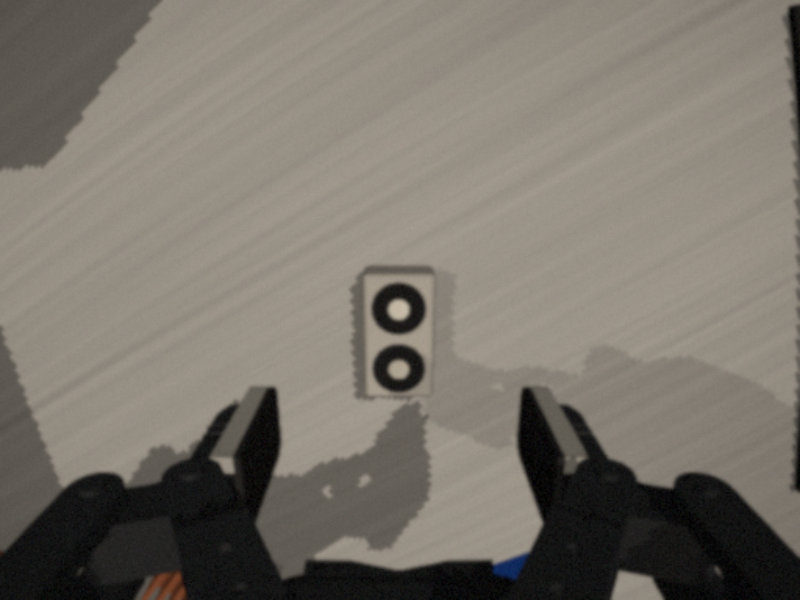

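The speaker is centred at (398,338), aligned and midway between the jaws.

```bash
python3 - <<'E'
from h import *
f=dict(np.load("w2.npz"));q=ray(f,np.array([(398.5,338)])/1.5625,.016)[0];print(q);plan(*q[:2],.018,60)
E
```

```text
[ 0.42249563 -0.15148309  0.016     ]
t 11.50 yaw 60.1 tilt [ 0.  0. -0.] turn z 0.01 shift [-0.01 -0.04  2.07] grip 0.0684 0.0
```

```bash
python3 -m handwheel '[{"dr":[0,0,0],"dp":[0,-0.04,0.5],"fingers":80},{"dr":[0,0,0],"dp":[0,0,0.7],"fingers":80},{"dr":[0,0,0],"dp":[0,0,0.5],"fingers":80},{"dr":[0,0,0],"dp":[0,0,0.3],"fingers":80},{"dr":[0,0,0],"dp":[0,0,0.07],"fingers":60},{"dr":[0,0,0],"dp":[0,0,0],"fingers":30},{"dr":[0,0,0],"dp":[0,0,0],"fingers":10},{"dr":[0,0,0],"dp":[0,0,0],"fingers":10},{"dr":[0,0,0],"dp":[0,0,0],"fingers":10},{"dr":[0,0,0],"dp":[0,0,0],"fingers":10}]' 40
python3 -m handwheel '[{"dr":[0,0,0],"dp":[0,0,-0.3],"fingers":10},{"dr":[0,0,0],"dp":[0,0,-0.7],"fingers":10},{"dr":[0,0,0],"dp":[0,0,-0.7],"fingers":10},{"dr":[0,0,0],"dp":[0,0,-0.3],"fingers":10},{"dr":[0,0,0],"dp":[0,0,0],"fingers":10}]'
python3 -c "
from h import *
plan(.4575,.078,.078)"
```

```text
clock: 12.75
position: [0.4223, -0.1523, 0.0187]
ee_rot: [0.001, 0.259, 0.966, -0.0]
contact_force: [0.7, -0.3, 4.1]
gripper_width: 0.0265
grip_force: 41.2
clock: 13.38
position: [0.422, -0.152, 0.0784]
ee_rot: [0.001, 0.259, 0.966, -0.0]
contact_force: [0.4, 0.9, -1.1]
gripper_width: 0.0267
grip_force: 40.8
t 13.38 yaw 60.0 tilt [ 0.    0.01 -0.  ] turn z 0.00 shift [2.81 7.23 0.01] grip 0.0267 40.79023361206055
```

```bash
python3 -m handwheel '[{"dr":[0,0,0],"dp":[0.2,0.5,0],"fingers":10},{"dr":[0,0,0],"dp":[0.39,1,0],"fingers":10},{"dr":[0,0,0],"dp":[0.39,1,0],"fingers":10},{"dr":[0,0,0],"dp":[0.39,1,0],"fingers":10},{"dr":[0,0,0],"dp":[0.39,1,0],"fingers":10},{"dr":[0,0,0],"dp":[0.39,1,0],"fingers":10},{"dr":[0,0,0],"dp":[0.39,1,0],"fingers":10},{"dr":[0,0,0],"dp":[0.27,0.73,0],"fingers":10},{"dr":[0,0,0],"dp":[0,0,0.3],"fingers":10},{"dr":[0,0,0],"dp":[0,0,0.5],"fingers":10},{"dr":[0,0,0],"dp":[0,0,0.4],"fingers":10},{"dr":[0,0,0],"dp":[0,0,0.25],"fingers":10},{"dr":[0,0,0],"dp":[0,0,0.15],"fingers":10},{"dr":[0,0,0],"dp":[0,0,0.06],"fingers":10},{"dr":[0,0,0],"dp":[0,0,0.03],"fingers":10},{"dr":[0,0,0],"dp":[0,0,0],"fingers":10}]'
python3 -c "
from h import *
plan(.4575,.078,.0257)"
```

```text
clock: 15.38
position: [0.4574, 0.0782, 0.0276]
ee_rot: [0.0, 0.259, 0.966, 0.0]
contact_force: [-0.2, -0.0, -1.3]
gripper_width: 0.0264
grip_force: 40.8
t 15.38 yaw 60.0 tilt [0.   0.01 0.  ] turn z 0.00 shift [-0.01 -0.    0.06] grip 0.0264 40.79590559005737
```

```bash
python3 -m handwheel '[{"dr":[0,0,0],"dp":[0,0,0.03],"fingers":10},{"dr":[0,0,0],"dp":[0,0,0.03],"fingers":10},{"dr":[0,0,0],"dp":[0,0,0],"fingers":10}]'
```

```text
clock: 15.75
position: [0.4572, 0.0782, 0.0257]
ee_rot: [0.0, 0.259, 0.966, 0.0]
contact_force: [0.3, -0.9, 1.4]
gripper_width: 0.0267
grip_force: 40.9
```

```bash
python3 -m handwheel '[{"dr":[0,0,0],"dp":[0,0,0.03],"fingers":10},{"dr":[0,0,0],"dp":[0,0,0],"fingers":10},{"dr":[0,0,0],"dp":[0,0,0],"fingers":45},{"dr":[0,0,0],"dp":[0,0,0],"fingers":55},{"dr":[0,0,0],"dp":[0,0,0],"fingers":55},{"dr":[0,0,0],"dp":[0,0,-0.4],"fingers":55},{"dr":[0,0,0],"dp":[0,0,-0.8],"fingers":55},{"dr":[0,0,0],"dp":[0,0,-0.8],"fingers":80},{"dr":[0,0,1],"dp":[0,0,-0.4],"fingers":90},{"dr":[0,0,1],"dp":[0,0,0],"fingers":90},{"dr":[0,0,1],"dp":[0,0,0],"fingers":90},{"dr":[0,0,1],"dp":[0,0,0],"fingers":90},{"dr":[0,0,1],"dp":[0,0,0],"fingers":90},{"dr":[0,0,1],"dp":[0,0,0],"fingers":90},{"dr":[0,0,1],"dp":[0,0,0],"fingers":90},{"dr":[0,0,0.3],"dp":[0,0,0],"fingers":90}]'
python3 -c "
from h import *
plan(.490,-.303,.08,23.4)"
```

```text
clock: 17.75
position: [0.4574, 0.0782, 0.0973]
ee_rot: [0.0, 0.548, 0.836, 0.0]
contact_force: [0.1, -0.1, -0.8]
gripper_width: 0.077
grip_force: 0.0
t 17.75 yaw 23.5 tilt [ 0.01  0.   -0.  ] turn z 0.02 shift [-12.09  -4.05   0.58] grip 0.0770 0.0
```

```bash
python3 -m handwheel '[{"dr":[0,0,0],"dp":[-0.6,-0.2,0],"fingers":90},{"dr":[0,0,0],"dp":[-1,-0.34,0.05],"fingers":90},{"dr":[0,0,0],"dp":[-1,-0.34,0.05],"fingers":90},{"dr":[0,0,0],"dp":[-1,-0.34,0.05],"fingers":90},{"dr":[0,0,0],"dp":[-1,-0.34,0.05],"fingers":90},{"dr":[0,0,0],"dp":[-1,-0.34,0.05],"fingers":90},{"dr":[0,0,0],"dp":[-1,-0.34,0.05],"fingers":90},{"dr":[0,0,0],"dp":[-1,-0.34,0.05],"fingers":90},{"dr":[0,0,0],"dp":[-1,-0.34,0.05],"fingers":90},{"dr":[0,0,0],"dp":[-1,-0.34,0.05],"fingers":90},{"dr":[0,0,0],"dp":[-1,-0.34,0.05],"fingers":90},{"dr":[0,0,0],"dp":[-1,-0.34,0.05],"fingers":90},{"dr":[0,0,0],"dp":[-0.5,-0.1,0],"fingers":90},{"dr":[0,0,0],"dp":[0,0,0],"fingers":90},{"dr":[0,0,0],"dp":[0,0,0],"fingers":90}]'
python3 - <<'E'
from h import *
plan(.490,-.303,.018,23.4)
p,d=arm.capture("wrist");c=arm.calibration("wrist");np.savez("w3.npz",p=p,d=d,**{k:np.array(v) for k,v in c.items()})
cv2.imwrite("pics/w3.png",cv2.resize(p[:,:,::-1],(800,600)))
E
```

```text
clock: 19.62
position: [0.4906, -0.302, 0.0801]
ee_rot: [-0.0, 0.548, 0.837, 0.0]
contact_force: [-0.6, 0.5, -0.2]
gripper_width: 0.077
grip_force: 0.0
t 19.62 yaw 23.6 tilt [ 0.   -0.01 -0.  ] turn z 0.03 shift [-0.03 -0.03  2.07] grip 0.0770 0.0
```

View pics/w3.png

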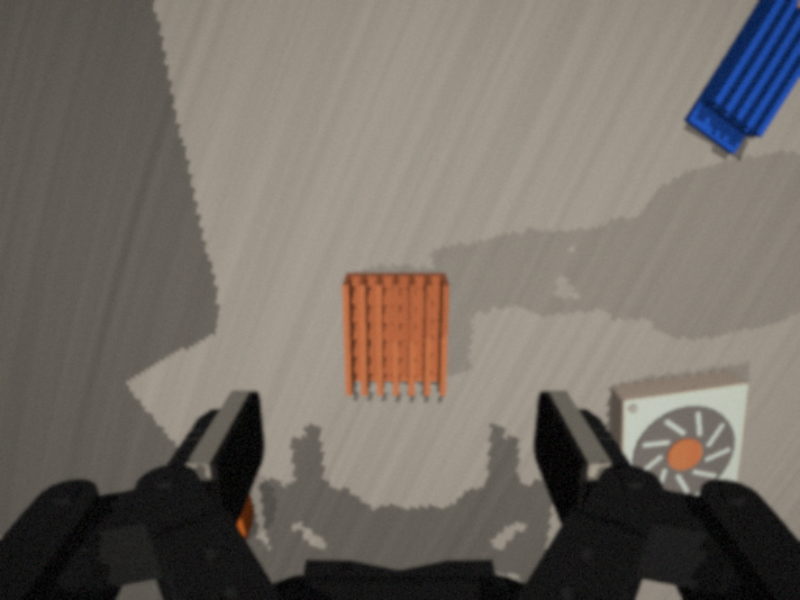

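The heat sink is centred at (397,335) with its fins square to the jaws. The white fan's edge at x=612 clears the right finger by about 40 mm.

```bash
python3 -m handwheel '[{"dr":[0,0,0],"dp":[-0.03,-0.03,0.5],"fingers":90},{"dr":[0,0,0],"dp":[0,0,0.7],"fingers":90},{"dr":[0,0,0],"dp":[0,0,0.5],"fingers":90},{"dr":[0,0,0],"dp":[0,0,0.3],"fingers":90},{"dr":[0,0,0],"dp":[0,0,0.07],"fingers":70},{"dr":[0,0,0],"dp":[0,0,0],"fingers":45},{"dr":[0,0,0],"dp":[0,0,0],"fingers":25},{"dr":[0,0,0],"dp":[0,0,0],"fingers":25},{"dr":[0,0,0],"dp":[0,0,0],"fingers":25},{"dr":[0,0,0],"dp":[0,0,0],"fingers":25}]' 40
python3 -m handwheel '[{"dr":[0,0,0],"dp":[0,0,-0.3],"fingers":25},{"dr":[0,0,0],"dp":[0,0,-0.7],"fingers":25},{"dr":[0,0,0],"dp":[0,0,-0.7],"fingers":25},{"dr":[0,0,0],"dp":[0,0,-0.3],"fingers":25},{"dr":[0,0,0],"dp":[0,0,0],"fingers":25}]'
python3 -c "
from h import *
plan(.5895,.141,.078)"
```

```text
clock: 20.92
position: [0.4907, -0.3047, 0.0187]
ee_rot: [0.001, 0.548, 0.836, -0.0]
contact_force: [0.4, 0.0, 3.4]
gripper_width: 0.0385
grip_force: 41.4
clock: 21.55
position: [0.4905, -0.3045, 0.0785]
ee_rot: [0.001, 0.548, 0.836, -0.0]
contact_force: [-0.4, -0.4, -0.0]
gripper_width: 0.0387
grip_force: 41.0
t 21.55 yaw 23.5 tilt [ 0.01  0.01 -0.  ] turn z 0.00 shift [1.23e+01 8.95e+00 1.00e-02] grip 0.0387 40.987903475761414
```

```bash
python3 -m handwheel '[{"dr":[0,0,0],"dp":[0.4,0.29,0],"fingers":25},{"dr":[0,0,0],"dp":[1,0.73,0],"fingers":25},{"dr":[0,0,0],"dp":[1,0.73,0],"fingers":25},{"dr":[0,0,0],"dp":[1,0.73,0],"fingers":25},{"dr":[0,0,0],"dp":[1,0.73,0],"fingers":25},{"dr":[0,0,0],"dp":[1,0.73,0],"fingers":25},{"dr":[0,0,0],"dp":[1,0.73,0],"fingers":25},{"dr":[0,0,0],"dp":[1,0.73,0],"fingers":25},{"dr":[0,0,0],"dp":[1,0.73,0],"fingers":25},{"dr":[0,0,0],"dp":[1,0.73,0],"fingers":25},{"dr":[0,0,0],"dp":[1,0.73,0],"fingers":25},{"dr":[0,0,0],"dp":[1,0.73,0],"fingers":25},{"dr":[0,0,0],"dp":[0.9,0.63,0],"fingers":25},{"dr":[0,0,0],"dp":[0,0,0.3],"fingers":25},{"dr":[0,0,0],"dp":[0,0,0.5],"fingers":25},{"dr":[0,0,0],"dp":[0,0,0.4],"fingers":25},{"dr":[0,0,0],"dp":[0,0,0.25],"fingers":25},{"dr":[0,0,0],"dp":[0,0,0.15],"fingers":25},{"dr":[0,0,0],"dp":[0,0,0.08],"fingers":25},{"dr":[0,0,0],"dp":[0,0,0],"fingers":25}]'
python3 -c "
from h import *
plan(.5895,.141,.0257)"
```

```text
clock: 24.05
position: [0.5895, 0.1411, 0.0278]
ee_rot: [0.0, 0.548, 0.836, 0.0]
contact_force: [0.0, 0.6, -1.6]
gripper_width: 0.0387
grip_force: 41.0
t 24.05 yaw 23.5 tilt [0.01 0.   0.  ] turn z 0.00 shift [-0.   -0.    0.07] grip 0.0387 40.988919138908386
```

```bash
python3 -m handwheel '[{"dr":[0,0,0],"dp":[0,0,0.03],"fingers":25},{"dr":[0,0,0],"dp":[0,0,0.03],"fingers":25},{"dr":[0,0,0],"dp":[0,0,0.02],"fingers":25},{"dr":[0,0,0],"dp":[0,0,0],"fingers":25}]'
```

```text
clock: 24.55
position: [0.5895, 0.1413, 0.0257]
ee_rot: [0.0, 0.548, 0.836, 0.0]
contact_force: [-0.3, 0.6, 2.3]
gripper_width: 0.0392
grip_force: 41.3
```

```bash
python3 -m handwheel '[{"dr":[0,0,0],"dp":[0,0,0.02],"fingers":25},{"dr":[0,0,0],"dp":[0,0,0],"fingers":60},{"dr":[0,0,0],"dp":[0,0,0],"fingers":70},{"dr":[0,0,0],"dp":[0,0,0],"fingers":70},{"dr":[0,0,0],"dp":[0,0,-0.4],"fingers":70},{"dr":[0,0,0],"dp":[0,0,-0.8],"fingers":70},{"dr":[0,0,0],"dp":[0,0,-0.8],"fingers":70},{"dr":[0,0,-1],"dp":[0,0,-0.4],"fingers":75},{"dr":[0,0,-1],"dp":[0,0,0],"fingers":75},{"dr":[0,0,-1],"dp":[0,0,0],"fingers":75},{"dr":[0,0,-1],"dp":[0,0,0],"fingers":75},{"dr":[0,0,-1],"dp":[0,0,0],"fingers":75},{"dr":[0,0,-0.7],"dp":[0,0,0],"fingers":75}]'
python3 -c "
from h import *
plan(.667,-.169,.08,52)"
```

```text
clock: 26.18
position: [0.5896, 0.1413, 0.0976]
ee_rot: [0.001, 0.325, 0.946, 0.0]
contact_force: [1.3, -0.1, -0.4]
gripper_width: 0.0644
grip_force: 0.0
t 26.18 yaw 52.1 tilt [0.01 0.01 0.  ] turn z 0.03 shift [-8.4  -6.56  0.59] grip 0.0644 0.0
```

```bash
python3 -m handwheel '[{"dr":[0,0,0],"dp":[-0.6,-0.46,0],"fingers":75},{"dr":[0,0,0],"dp":[-1,-0.78,0.08],"fingers":75},{"dr":[0,0,0],"dp":[-1,-0.78,0.08],"fingers":75},{"dr":[0,0,0],"dp":[-1,-0.78,0.08],"fingers":75},{"dr":[0,0,0],"dp":[-1,-0.78,0.08],"fingers":75},{"dr":[0,0,0],"dp":[-1,-0.78,0.08],"fingers":75},{"dr":[0,0,0],"dp":[-1,-0.78,0.08],"fingers":75},{"dr":[0,0,0],"dp":[-1,-0.78,0.08],"fingers":75},{"dr":[0,0,0],"dp":[-0.8,-0.64,0],"fingers":75},{"dr":[0,0,0],"dp":[0,0,0],"fingers":75},{"dr":[0,0,0],"dp":[0,0,0],"fingers":75}]'
python3 - <<'E'
from h import *
plan(.667,-.169,.017,52)
p,d=arm.capture("wrist");c=arm.calibration("wrist");np.savez("w4.npz",p=p,d=d,**{k:np.array(v) for k,v in c.items()})
cv2.imwrite("pics/w4.png",cv2.resize(p[:,:,::-1],(800,600)))
E
```

```text
clock: 27.55
position: [0.6664, -0.1697, 0.0799]
ee_rot: [-0.0, 0.326, 0.945, 0.0]
contact_force: [0.2, 0.9, -0.6]
gripper_width: 0.0642
grip_force: 0.0
t 27.55 yaw 51.9 tilt [ 0. -0. -0.] turn z -0.02 shift [-0.    0.03  2.1 ] grip 0.0642 0.0
```

View pics/w4.png

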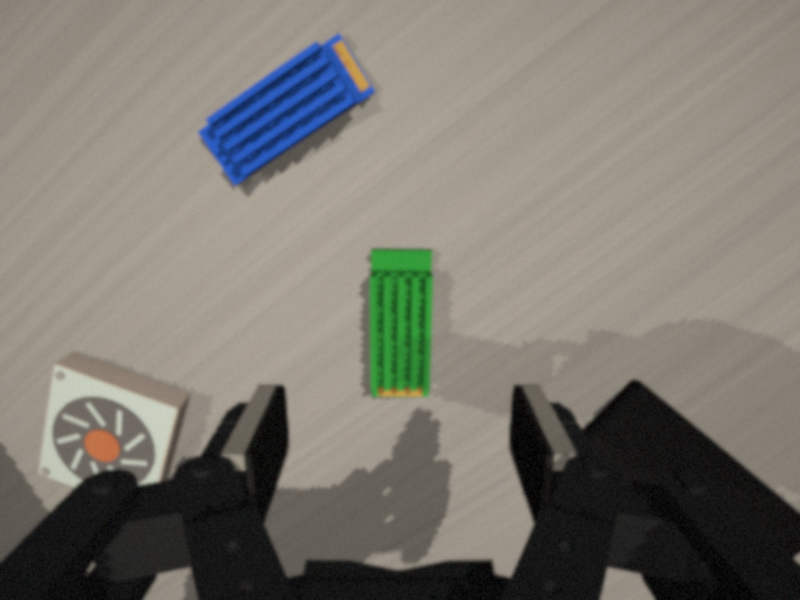

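The green drive is centred at (401,328) and square to the jaws. The black slab at right (630,385) is near the right finger, so I narrow the opening before going down.

```bash
python3 -m handwheel '[{"dr":[0,0,0],"dp":[0,0.03,0.5],"fingers":55},{"dr":[0,0,0],"dp":[0,0,0.7],"fingers":55},{"dr":[0,0,0],"dp":[0,0,0.5],"fingers":55},{"dr":[0,0,0],"dp":[0,0,0.3],"fingers":55},{"dr":[0,0,0],"dp":[0,0,0.11],"fingers":45},{"dr":[0,0,0],"dp":[0,0,0],"fingers":20},{"dr":[0,0,0],"dp":[0,0,0],"fingers":8},{"dr":[0,0,0],"dp":[0,0,0],"fingers":8},{"dr":[0,0,0],"dp":[0,0,0],"fingers":8},{"dr":[0,0,0],"dp":[0,0,0],"fingers":8}]' 40
python3 -m handwheel '[{"dr":[0,0,0],"dp":[0,0,-0.3],"fingers":8},{"dr":[0,0,0],"dp":[0,0,-0.7],"fingers":8},{"dr":[0,0,0],"dp":[0,0,-0.7],"fingers":8},{"dr":[0,0,0],"dp":[0,0,-0.3],"fingers":8},{"dr":[0,0,0],"dp":[0,0,0],"fingers":8}]'
python3 -c "
from h import *
plan(.485,.173,.0785)"
```

```text
clock: 28.85
position: [0.6674, -0.1683, 0.0166]
ee_rot: [0.0, 0.326, 0.946, -0.0]
contact_force: [-0.5, 0.3, -0.1]
gripper_width: 0.0227
grip_force: 42.0
clock: 29.48
position: [0.668, -0.1685, 0.0777]
ee_rot: [0.001, 0.326, 0.946, 0.0]
contact_force: [0.9, 0.1, 0.3]
gripper_width: 0.0227
grip_force: 42.0
t 29.48 yaw 52.0 tilt [0.01 0.03 0.  ] turn z 0.00 shift [11.82  5.22 -0.05] grip 0.0227 42.00048387050629
```

```bash
python3 -m handwheel '[{"dr":[0,0,0],"dp":[0.5,0.22,0],"fingers":8},{"dr":[0,0,0],"dp":[1,0.44,0],"fingers":8},{"dr":[0,0,0],"dp":[1,0.44,0],"fingers":8},{"dr":[0,0,0],"dp":[1,0.44,0],"fingers":8},{"dr":[0,0,0],"dp":[1,0.44,0],"fingers":8},{"dr":[0,0,0],"dp":[1,0.44,0],"fingers":8},{"dr":[0,0,0],"dp":[1,0.44,0],"fingers":8},{"dr":[0,0,0],"dp":[1,0.44,0],"fingers":8},{"dr":[0,0,0],"dp":[1,0.44,0],"fingers":8},{"dr":[0,0,0],"dp":[1,0.44,0],"fingers":8},{"dr":[0,0,0],"dp":[1,0.44,0],"fingers":8},{"dr":[0,0,0],"dp":[1,0.44,0],"fingers":8},{"dr":[0,0,0],"dp":[0.32,0.16,0],"fingers":8},{"dr":[0,0,0],"dp":[0,0,0.3],"fingers":8},{"dr":[0,0,0],"dp":[0,0,0.5],"fingers":8},{"dr":[0,0,0],"dp":[0,0,0.4],"fingers":8},{"dr":[0,0,0],"dp":[0,0,0.25],"fingers":8},{"dr":[0,0,0],"dp":[0,0,0.15],"fingers":8},{"dr":[0,0,0],"dp":[0,0,0.1],"fingers":8},{"dr":[0,0,0],"dp":[0,0,0],"fingers":8}]'
python3 -c "
from h import *
plan(.485,.173,.0236)"
```

```text
clock: 31.98
position: [0.4843, 0.1734, 0.0255]
ee_rot: [0.0, 0.326, 0.946, 0.0]
contact_force: [0.3, -0.3, -0.0]
gripper_width: 0.0231
grip_force: 42.0
t 31.98 yaw 52.0 tilt [ 0.  0. -0.] turn z 0.00 shift [-0.03  0.    0.06] grip 0.0231 42.00054243206978
```

```bash
python3 -m handwheel '[{"dr":[0,0,0],"dp":[0,0,0.03],"fingers":8},{"dr":[0,0,0],"dp":[0,0,0.03],"fingers":8},{"dr":[0,0,0],"dp":[0,0,0],"fingers":8}]'
```

```text
clock: 32.35
position: [0.4842, 0.1735, 0.0237]
ee_rot: [0.0, 0.325, 0.946, 0.0]
contact_force: [-0.1, -0.0, -0.6]
gripper_width: 0.023
grip_force: 42.0
```

```bash
python3 -m handwheel '[{"dr":[0,0,0],"dp":[0,0,0.02],"fingers":8},{"dr":[0,0,0],"dp":[0,0,0.02],"fingers":8},{"dr":[0,0,0],"dp":[0,0,0],"fingers":8}]'
```

```text
clock: 32.72
position: [0.4843, 0.1735, 0.0235]
ee_rot: [0.0, 0.325, 0.946, 0.0]
contact_force: [-3.4, -1.0, 6.7]
gripper_width: 0.0229
grip_force: 42.7
```

Contact shows at 6.7 N. I release, lift and back away toward the robot so the cameras have a clear view.

```bash
python3 -m handwheel '[{"dr":[0,0,0],"dp":[0,0,0],"fingers":45},{"dr":[0,0,0],"dp":[0,0,0],"fingers":55},{"dr":[0,0,0],"dp":[0,0,0],"fingers":55},{"dr":[0,0,0],"dp":[0,0,-0.4],"fingers":55},{"dr":[0,0,0],"dp":[0,0,-0.8],"fingers":55},{"dr":[0,0,0],"dp":[0,0,-1],"fingers":55},{"dr":[0,0,0],"dp":[0,0,-1],"fingers":55},{"dr":[0,0,0],"dp":[0,0.3,-1],"fingers":55},{"dr":[0,0,0],"dp":[0.7,0.7,-1],"fingers":55},{"dr":[0,0,0],"dp":[1,0.8,-0.5],"fingers":55},{"dr":[0,0,0],"dp":[1,0.8,0],"fingers":55},{"dr":[0,0,0],"dp":[1,0.8,0],"fingers":55},{"dr":[0,0,0],"dp":[1,0.8,0],"fingers":55},{"dr":[0,0,0],"dp":[1,0.8,0],"fingers":55},{"dr":[0,0,0],"dp":[1,0.5,0],"fingers":55},{"dr":[0,0,0],"dp":[0,0,0],"fingers":55},{"dr":[0,0,0],"dp":[0,0,0],"fingers":55}]'
python3 - <<'E'
from h import *
for n in("scene","side"):
    p,d=arm.capture(n);np.savez(f"{n}9.npz",p=p,d=d)
    cr=p[130:250,210:410] if n=="scene" else p[190:340,130:330]
    cv2.imwrite(f"pics/{n}9.png",cv2.resize(cr[:,:,::-1],None,fx=4,fy=4,interpolation=cv2.INTER_CUBIC))
E
```

```text
clock: 34.85
position: [0.4276, 0.4269, 0.1939]
ee_rot: [0.0, 0.325, 0.946, -0.0]
contact_force: [-0.2, 0.1, -0.2]
gripper_width: 0.0463
grip_force: 0.0
```

View pics/scene9.png

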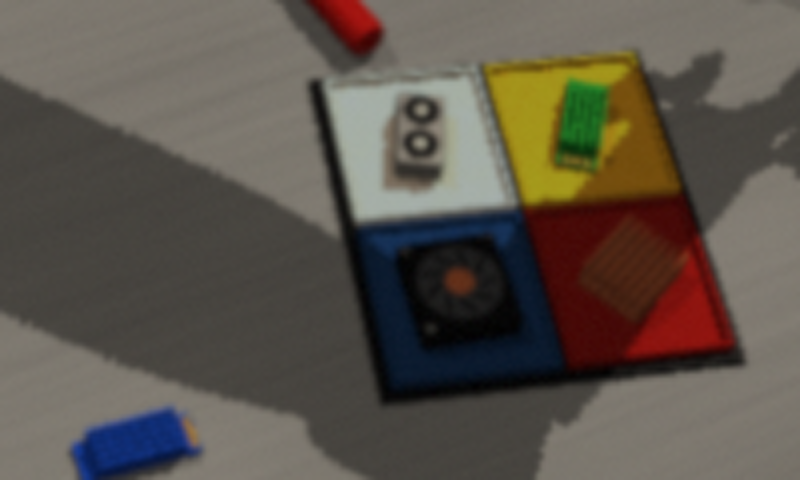

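View pics/side9.png

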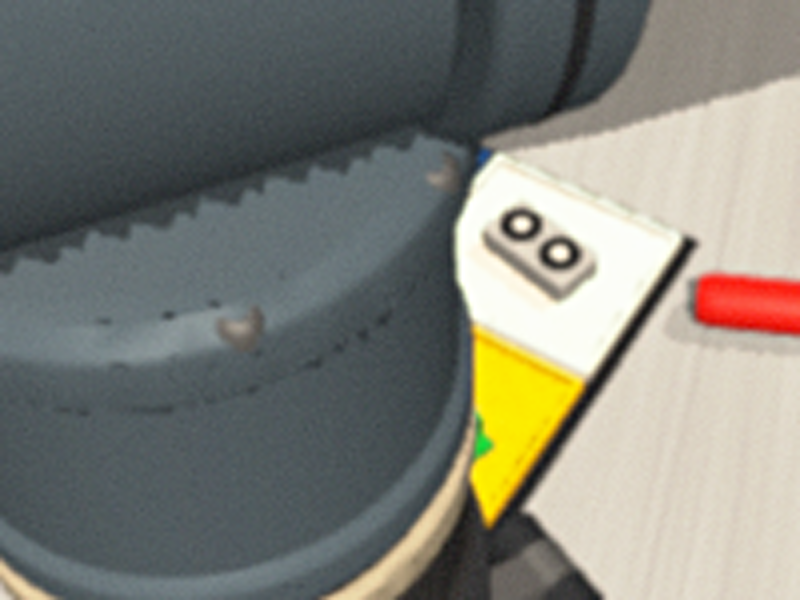

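All four parts sit flat in their own dishes in the scene view: fan hub (460,282), speaker (420,127), drive (583,120) and heat sink (632,268). The side view is mostly blocked by the arm. I check the offsets numerically.

```bash
python3 - <<'E'
from h import *
c=arm.calibration("scene")
for k,uv,z,t in [("fan",(460,282),.023,(562,46)),("spk",(420,127),.023,(457.5,78)),("drv",(583,120),.021,(485,173)),("hs",(632,268),.025,(589.5,141))]:
    print(k,ray(c,[np.array(uv)/4+(210,130)],z)[0,:2]*1000-t)
# dish corners (outer caddy): base plate corners
X=ray(c,np.array([(312,82),(637,52),(742,362),(383,403)])/4+(210,130),.004)[:,:2]*1000;print(X,X.mean(0),"pred",np.mean([(562,46),(457.5,78),(485,173),(589.5,141)],0))
f=np.load("scene9.npz");P=xyz(c,f["d"])
for k,u in [("fan",(450,300)),("spk",(420,127)),("drv",(583,120)),("hs",(632,268))]:
    i,j=130+u[1]//4,210+u[0]//4;w=P[i-5:i+6,j-5:j+6].reshape(-1,3);w=w[w[:,2]>np.median(w[:,2])-.003]
    A=np.c_[w[:,:2],np.ones(len(w))];s=np.linalg.lstsq(A,w[:,2],rcond=None)[0];print(k,"top z",np.median(w[:,2]).round(4),"slope",s[:2].round(3))
E
```

```text
fan [0.98110104 0.61936882]
spk [1.7411433  0.00254001]
drv [ 6.20787684 -3.57206826]
hs [ 4.99172972 -3.33203995]
[[390.58488733  44.40455089]
 [447.81011376 238.8025656 ]
 [662.41204043 172.75454446]
 [604.23498792 -20.2057518 ]] [526.26050736 108.93897729] pred [523.5 109.5]
fan top z 0.0239 slope [ 1.027 -0.976]
spk top z 0.0223 slope [ 0.049 -0.022]
drv top z 0.0192 slope [ 0.035 -0.052]
hs top z 0.0242 slope [ 0.068 -0.079]
```

```bash
python3 -c "
from rig import arm
print(arm.job_done())"
```

```text
the job is handed in; nothing more can be done
None
```

I set all four parts down flat in their own dishes, each within about 8 mm of the dish centre by the scene camera. I left the white fan and blue drive alone, and handed the job in at about 35 s; it returned no verdict.

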